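# Load the mould plates of a tart press and close its guard

## Task

Put the two loose mould plates of the tart press into the recesses that match their outlines, the round plate in the round recess and the square plate in the square one, by pushing them across the bed, without lifting them off it, until each drops in and lies flat and flush. Then, with both plates home, pull the clear guard fully shut over them. Leave the bowl, jar and tin where they stand.

Things in the scene. Friction and masses are not known exactly. Their poses are not given: they have to be found in the camera images.
- bed: the press's fixed grey bed: a flat deck 280 mm (its x) by 580 mm (its y), its top 30 mm above the table and free of rims; origin on the table under the deck's centre, x pointing away from the robot to the guard's housing (a low steel box 190 mm wide, 58 mm high, from 225 to 535 mm along x). Its position and yaw vary.
- round_seat (a point): centre of the floor of the round recess: 106 mm diameter, 10 mm deep, dark floor, 60 mm before the deck's centre (bed x = -60 mm); axes as the bed's
- square_seat (a point): centre of the floor of the square recess: 95 by 95 mm, 10 mm deep, dark floor, sides along the bed's axes, 60 mm beyond the deck's centre (bed x = +60 mm); axes as the bed's
- disc: round plain aluminium plate, 100 mm diameter, 10 mm thick, about 0.25 kg, lying flat on the deck to the left or right of the recesses, too wide to grasp; origin at the centre of its underside
- square: square plain aluminium plate, 90 by 90 mm, 10 mm thick, about 0.25 kg, lying flat on the deck at the other side of the recesses, turned up to 0.35 rad from the bed's axes, too wide to grasp; origin at the centre of its underside, x and y along its sides
- guard (a joint): how far the guard is open, in m: 0 shut, 0.245 to 0.265 at the start; slides along bed x and stays where left (2 N of friction). A clear plate 140 mm wide, 6 mm thick, underside 4 mm above the deck, so a plate standing proud blocks it; its near edge is 20 mm nearer the robot than the grip's centre. Open, it is clear of both recesses; shut, it covers both.
- guard_handle (a point): centre of the top of the guard's black upright grip: a block 12 mm thick (bed x), 90 mm long (bed y), 35 mm high, its top 75 mm above the table; at bed x = -105 mm when shut and farther by the joint's value when open; axes as the bed's
- bowl: steel bowl, 140 mm across, 65 mm high, on the table at the left of the bed; origin under its centre; leave it
- jar: glass jar, 72 mm across, 120 mm high, on the table at the right of the bed; origin under its centre; leave it
- tin: food tin, 68 mm across, 90 mm high, on the table at the right of the bed; origin under its centre; leave it
Things that resemble listed ones, but are neither listed nor needed, are in the scene too. What is shaped like the disc but blue is not meant.

How it is judged:
On the way:
1. both plates lie flush in their matching recesses while the guard is still open (horizontal distance between disc and round_seat below 0.006 m and z of disc in the frame of round_seat below 0.0025 m and angle between each of disc, square's own z axis and vertical below 0.04 rad and horizontal distance between square and square_seat below 0.006 m and z of square in the frame of square_seat below 0.0025 m and value of joint guard above 0.15 m), for 0.2 s.
At the end, for the whole second after the job is handed in: the round plate lies in the round recess and the square plate in the square recess, each within 6 mm of its seat's centre, its underside less than 2.5 mm above the recess floor, tilted less than 0.04 rad and at rest, and the guard is shut to within 8 mm (horizontal distance between disc and round_seat below 0.006 m and z of disc in the frame of round_seat below 0.0025 m and angle between each of disc, square's own z axis and vertical below 0.04 rad and horizontal distance between square and square_seat below 0.006 m and z of square in the frame of square_seat below 0.0025 m and value of joint guard below 0.008 m and linear speed of each of disc, square below 0.02 m/s); the robot touches nothing.
It fails at once if the bowl is shifted by more than 30 mm or tipped (distance of bowl from where it was at the start of the episode above 0.03 m or angle between bowl's own z axis and vertical above 0.4 rad).
It fails at once if the jar is shifted by more than 30 mm or tipped (distance of jar from where it was at the start of the episode above 0.03 m or angle between jar's own z axis and vertical above 0.4 rad).
It fails at once if the tin is shifted by more than 30 mm or tipped (distance of tin from where it was at the start of the episode above 0.03 m or angle between tin's own z axis and vertical above 0.4 rad).
It fails at once if the disc plate is lifted more than 30 mm off the deck (z of disc in the frame of bed above 0.06 m).
It fails at once if the square plate is lifted more than 30 mm off the deck (z of square in the frame of bed above 0.06 m).
It also fails if it takes over 72 s, if anything falls off the work surface, if the arm or the gripper's body presses on something with over 40 N, if the wrist force passes 120 N, or if a joint passes its speed limit or range.

## Robot

A 7-joint arm with a two-finger parallel gripper is mounted at the origin on the work surface. World frame = base frame: x ahead of the robot, y to its left, z up, the work surface at z = 0. Lengths are in m, angles in rad, forces in N, time in s.
With the tool pointing down it reaches from about 0.35 to 0.9 m from the base axis. Payload 19.9 kg.
Tool frame: the origin (TCP) lies between the finger pads; the fingertips stand 19 mm ahead of it and the grasp point (between the pads) is the TCP; z points along the fingers, y is the line along which they close (so a half turn about z gives the same grasp; the last joint's range is limited). The gripper opens to 94 mm and grips with 3 to 60 N. Pads are 16 mm wide; open, the fingers measure 119 mm over their backs; the gripper's body (75 mm by 177 mm) begins 78 mm behind the grasp point.
Start: joints at [1.159, 0.417, -0.01, 1.614, 0.005, 1.111, -0.053], TCP at [0.226, -0.583, 0.224] pointing down, gripper open.
Joint ranges: [-2.81, 2.81], [-0.39, 2.02], [-1.27, 1.25], [0.06, 2.57], [-1.19, 4.33], [0.19, 2], [-2.82, 2.82]. Speed limits (rad/s): [1.89, 1.89, 2.39, 2.39, 3.01, 3.01, 3.01].

## Interface

Orientations are given as a 3x3 rotation matrix whose columns are the frame's x, y, z axes.
In Python, from rig import robot gives the robot as it stands. Calls block until the motion is done:
- robot.move_ptp(position, orientation): joint-space move of the TCP to a pose.
- robot.move_linear(position, velocity=0.15, frame=None, threshold=None): straight line of the TCP; frame=None keeps the orientation; velocity is the mean speed in m/s. With threshold (N) it stops when the force on the tool has changed by that much, and returns True; else False.
- robot.goto_joints(angles): joint-space move.
- robot.gripper_to(opening): finger opening in m; the grip force is fixed at half the most; returns when the fingers have stopped.
- robot.pause(seconds).
- robot.ik(position, orientation): joint angles nearest the present ones, or None.
- robot.get_state(): the state.
- robot.grab_frame(name): name is "scene" or "top" or "wrist"; returns the picture (400x640x3 uint8, red, green, blue); there is no depth.
- robot.camera_info(name): a dict with "fx", "fy", "cx", "cy" (pixels), "rvec" (rotation vector, rad) and "tvec" (3), from world to camera coordinates, as OpenCV has them. Camera axes: x right, y down, z forward; pixel columns grow to the right and rows downward; lengths in m; the calibration is good to about 2 mm. A picture is of the moment at which its call begins: read the wrist's pose just before it. camera_info takes no time and is no camera call; for the wrist camera it gives the pose at the moment of the call.
A pose or a line that the arm cannot do raises robot.PlanningError and nothing moves.
- robot.sign_off(): hands the job in; it is judged then, once.
The state is a dict: "time": time; "qpos": joint angles; "joint_vel": joint speeds; "effort": joint torques, N m; "ee_pos": TCP position; "tool_rot": TCP orientation; "force": force on the tool from outside, world axes, zero at the start; "moment": the same for the moment, N m; "opening": finger opening in m; "grasp_force": force on a finger pad.
Only numpy, scipy, OpenCV 4.12 (cv2) and the standard library are available. Lean on these libraries where they do the work, as an engineer would, in place of code of your own. Each camera call takes 0.05 s, during which the arm holds its last target. There are 200 camera calls.

## Working session

There is one attempt and no reset: what is moved stays moved. The work goes in short steps, each a Python script; the robot and the scene stay as the last script left them, time stands still between calls to the robot, and variables do not carry over. Pictures are saved under pics/ and viewed, at most 10 in all, crops included, and the job is handed in when it is done.

```bash
mkdir -p pics; ls
python3 - <<'E'
from rig import robot
import cv2
for n in ["top","scene"]:
    im=robot.grab_frame(n); cv2.imwrite(f"pics/{n}0.png",im[:,:,::-1]); print(n,robot.camera_info(n))
print(robot.get_state()["time"])
E
```

```text
pics
top {'fx': 430.72161987216595, 'fy': 430.72161987216595, 'cx': 320.3168759154579, 'cy': 206.17962405639094, 'rvec': array([ 2.19367109, -2.17508093,  0.07121702]), 'tvec': array([-0.01908209,  0.53174376,  1.62022723])}
scene {'fx': 407.01136841739776, 'fy': 407.01136841739776, 'cx': 320.47362034781577, 'cy': 202.84189544336397, 'rvec': array([ 0.95043613,  2.58261938, -0.89644783]), 'tvec': array([ 0.39289077, -0.18912842,  1.69520158])}
0.1
```

View pics/top0.png

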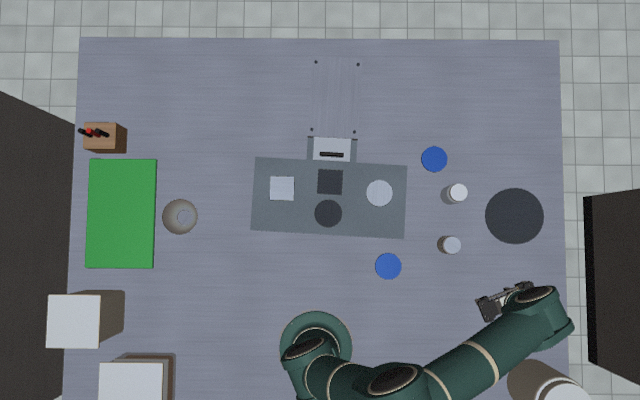

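View pics/scene0.png

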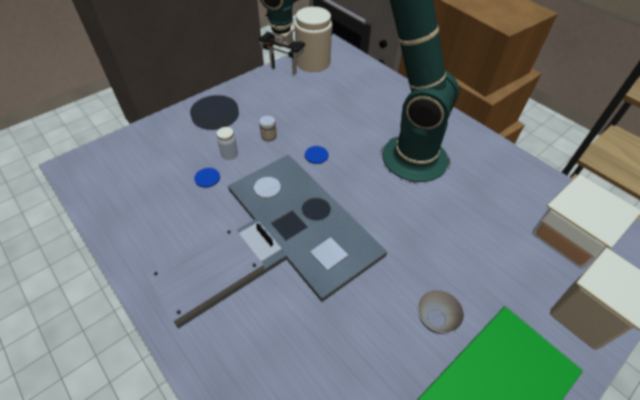

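The top view (640x400) shows the square plate at (282,188), disc at (379,193), square recess at (329,181), round recess at (328,213) and grip at (331,154). The bowl is at (180,216) and the jar/tin at (457,193)/(450,245). The scene view agrees.

```bash
cat > h.py <<'E'
from rig import robot
import numpy as np, cv2
def cast(px, z, info):
    """pixels (N,2) -> world points on plane z"""
    R=cv2.Rodrigues(np.array(info["rvec"]))[0]; t=np.array(info["tvec"]).ravel()
    px=np.atleast_2d(np.array(px,float))
    d=np.c_[(px[:,0]-info["cx"])/info["fx"],(px[:,1]-info["cy"])/info["fy"],np.ones(len(px))]@R
    c=-R.T@t
    return c+d*((z-c[2])/d[:,2])[:,None]
def contours(mask,lo,hi):
    cs=cv2.findContours(mask.astype(np.uint8),cv2.RETR_EXTERNAL,cv2.CHAIN_APPROX_NONE)[0]
    return [c[:,0,:] for c in cs if lo<cv2.contourArea(c)<hi]
def rect(P):  # world contour -> centre, size, yaw in (-45,45]
    (c,s,a)=cv2.minAreaRect((P[:,:2]*1000).astype(np.float32))
    a=np.deg2rad((a+45)%90-45); return np.array(c)/1000,np.array(s)/1000,a
def circ(P):
    (c,r)=cv2.minEnclosingCircle((P[:,:2]*1000).astype(np.float32)); return np.array(c)/1000,r/1000
E
python3 - <<'E'
from h import *
im=cv2.imread("pics/top0.png"); g=cv2.cvtColor(im,cv2.COLOR_BGR2GRAY); i=robot.camera_info("top")
for p in [(300,210),(329,181),(328,213),(282,188),(379,193),(230,190),(331,154),(320,148)]: print(p,im[p[1],p[0]])
roi=np.zeros_like(g,bool); roi[130:245,245:412]=1
for nm,m,z in [("bright",(g>165)&roi,.04),("dark",(g<75)&roi,.03)]:
    for c in contours(m,80,2000):
        P=cast(c,z,i); print(nm,c.mean(0),rect(P),circ(P))
print(robot.camera_info("wrist"), robot.get_state()["tool_rot"])
E
```

```text
(300, 210) [121 110 100]
(329, 181) [68 60 59]
(328, 213) [70 62 56]
(282, 188) [185 169 160]
(379, 193) [186 172 162]
(230, 190) [149 136 130]
(331, 154) [55 55 57]
(320, 148) [179 168 160]
bright [381.92537313 193.67164179] (array([ 0.5805979 , -0.25056252]), array([0.05988757, 0.09146017]), np.float64(-0.20627261222905183)) (array([ 0.58280835, -0.23760829]), 0.046313209533691405)
bright [281.43636364 184.87878788] (array([0.59786609, 0.13206999]), array([0.08328907, 0.08670723]), np.float64(0.008141071231722866)) (array([0.59786609, 0.13220221]), 0.057629146575927735)
dark [327.88157895 213.02631579] (array([ 0.50563541, -0.04381625]), array([0.09822043, 0.09813927]), np.float64(0.008552663818491913)) (array([ 0.50566885, -0.04276213]), 0.05156877517700195)
dark [329.65591398 181.39784946] (array([ 0.62542737, -0.04887899]), array([0.09299389, 0.09302628]), np.float64(-0.05290902137660423)) (array([ 0.62707739, -0.0487473 ]), 0.06335029220581055)
{'fx': 297.7804749915507, 'fy': 297.7804749915507, 'cx': 326.0179923965992, 'cy': 199.89725951172505, 'rvec': array([-2.40455796,  1.64511047,  0.22286644]), 'tvec': array([-0.62469545, -0.02816937,  0.39170811])} [[ 9.32043176e-01  3.62346995e-01 -4.16731590e-04]
 [ 3.62347231e-01 -9.32042722e-01  9.21675430e-04]
 [-5.44453232e-05 -1.01004283e-03 -9.99999488e-01]]
```

Run:
```python
from h import *
R0=np.diag([1.,-1,-1])
robot.move_ptp([0.53,-0.05,0.30],R0)
robot.pause(0.3)
i=robot.camera_info("wrist"); im=robot.grab_frame("wrist")
np.save("w1.npy",np.array([i],dtype=object),allow_pickle=True)
cv2.imwrite("pics/w1.png",im[:,:,::-1]); print(i, robot.get_state()["ee_pos"],robot.get_state()["time"])
R=cv2.Rodrigues(i["rvec"])[0]; print(-R.T@i["tvec"],R)
```

```text
{'fx': 297.7804749915507, 'fy': 297.7804749915507, 'cx': 326.0179923965992, 'cy': 199.89725951172505, 'rvec': array([-2.07814964,  2.07932039,  0.28007083]), 'tvec': array([-0.05035119,  0.46314439,  0.60430863])} [ 0.53000244 -0.05014156  0.29995509] 2.6583
[ 0.60633715 -0.05088437  0.46042689] [[-6.10773922e-04 -9.99999751e-01 -3.53660751e-04]
 [-9.64455241e-01  4.95610866e-04  2.64245798e-01]
 [-2.64245557e-01  5.02484407e-04 -9.64455304e-01]]
```

View pics/w1.png

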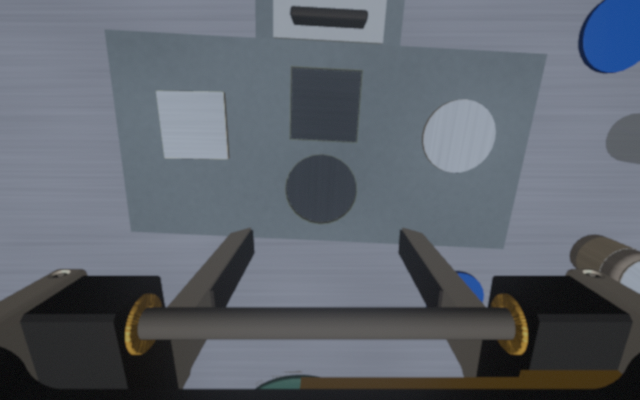

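The wrist view shows everything: square plate at (192,125), disc at (459,136), square recess at (326,104), round recess at (321,189) and grip at (329,17). The deck corners are at (107,30), (545,54), (504,247) and (131,231).

Run:
```python
from h import *
i=np.load("w1.npy",allow_pickle=True)[0]
im=cv2.imread("pics/w1.png"); g=cv2.cvtColor(im,cv2.COLOR_BGR2GRAY)
print([ (p,im[p[1],p[0]].tolist()) for p in [(192,125),(459,136),(326,104),(321,189),(250,150),(60,150),(350,17),(328,65)]])
g5=cv2.GaussianBlur(g,(3,3),0)
def half(a,b): return (int(g[a[1],a[0]])+int(g[b[1],b[0]]))/2
roi=np.zeros_like(g,bool); roi[48:226,125:510]=1
tb=half((192,125),(250,150)); td=half((326,104),(250,150)); print(tb,td)
for nm,m,z in [("bright",(g5>tb)&roi,.04),("dark",(g5<td)&roi,.03)]:
    for c in contours(m,2000,9000):
        P=cast(c,z,i); h=cv2.minAreaRect(c); a=cv2.contourArea((P[:,:2]*1000).astype(np.float32)); M=cv2.moments((P[:,:2]*1000).astype(np.float32))
        print(nm,c.mean(0),"rect",rect(P),"circ",circ(P),"area",a,"cent",M["m10"]/M["m00"],M["m01"]/M["m00"])
C=cast([(107,30),(545,54),(504,247),(131,231)],.03,i)[:,:2]
print("deck",C,np.linalg.norm(np.diff(C,axis=0),axis=1),C.mean(0))
e=C[0]-C[1]+C[3]-C[2]; print("yaw",np.arctan2(-e[0],e[1]))
print("grip top", cast([(291,9),(367,13),(366,24),(291,19)],.075,i))
```

```text
[((192, 125), [171, 160, 151]), ((459, 136), [171, 160, 151]), ((326, 104), [70, 62, 56]), ((321, 189), [73, 64, 58]), ((250, 150), [119, 110, 99]), ((60, 150), [145, 132, 126]), ((350, 17), [62, 59, 58]), ((328, 65), [117, 108, 97])]
133.5 84.5
bright [459.47058824 135.59313725] rect (array([ 0.58138019, -0.2351871 ]), array([0.09830386, 0.09833982]), np.float64(0.46455609475707865)) circ (array([ 0.58161737, -0.2352496 ]), 0.049736202239990236) area 7515.845211024862 cent 581.5180338727857 -235.09513382859114
bright [191.97307692 123.96923077] rect (array([0.59699109, 0.13275816]), array([0.09024854, 0.08902064]), np.float64(-0.000640090768000545)) circ (array([0.59706647, 0.13264664]), 0.062249488830566406) area 7789.483187165344 cent 597.0661429622761 132.7261394172366
dark [320.59183673 188.58673469] rect (array([ 0.50357135, -0.04250081]), array([0.10297377, 0.10368213]), np.float64(-0.0005512743456464023)) circ (array([ 0.50408804, -0.04280143]), 0.052543609619140626) area 8395.479417759692 cent 504.03342016819107 -42.746347634103294
dark [324.75091575 103.48351648] rect (array([ 0.62356207, -0.04883405]), array([0.09430308, 0.09433976]), np.float64(-0.051243080956705156)) circ (array([ 0.62416083, -0.04900315]), 0.06510305786132813) area 8599.586814423208 cent 623.6432781023677 -48.93925962749207
deck [[ 0.71692773  0.23313864]
 [ 0.68809645 -0.34006449]
 [ 0.41176972 -0.32937918]
 [ 0.43879312  0.25033302]] [0.57392775 0.27653326 0.58034171] [ 0.56389676 -0.046493  ]
yaw -0.048408625430601926
grip top [[ 0.72671174 -0.01084592  0.075     ]
 [ 0.72260951 -0.09774629  0.075     ]
 [ 0.71136929 -0.09699321  0.075     ]
 [ 0.71656446 -0.01052438  0.075     ]]
```

```bash
cat >> h.py <<'E'
PSI=-0.051; B=np.array([.5639,-.0458])
EX=np.array([np.cos(PSI),np.sin(PSI)]); EY=np.array([-EX[1],EX[0]])
def w(b): return B+b[0]*EX+b[1]*EY          # bed -> world xy
def bed(p): d=np.array(p)[:2]-B; return np.array([d@EX,d@EY])
def frames(d):  # tool-down frames with tool x along +-d (world xy)
    d=np.array([*d,0.])/np.linalg.norm(d); z=np.array([0,0,-1.])
    return [np.c_[x,np.cross(z,x),z] for x in (d,-d)]
def best(pos,d):
    q0=np.array(robot.get_state()["qpos"]); c=[]
    for F in frames(d):
        q=robot.ik(pos,F)
        if q is not None: c.append((np.abs(np.array(q)-q0).max(),F))
    return min(c,key=lambda t:t[0])[1]
def push(start,end,zt=.052,opening=.06,v=.06,thr=15,d=None):
    """bed-frame push: go above start, descend, push to end, lift"""
    s,e=w(start),w(end); d=e-s if d is None else d[0]*EX+d[1]*EY
    F=best([*s,.15],d); robot.move_ptp([*s,.15],F); robot.gripper_to(opening)
    if robot.move_linear([*s,zt],.12,threshold=10): print("touched on descent",robot.get_state()["ee_pos"])
    hit=robot.move_linear([*e,zt],v,threshold=thr)
    st=robot.get_state(); print("push hit",hit,"at",bed(st["ee_pos"]),"F",np.round(st["force"],1))
    p=st["ee_pos"]; b=-d/np.linalg.norm(d)*.006; robot.move_linear([p[0]+b[0],p[1]+b[1],zt],.06)
    robot.move_linear([p[0]+b[0],p[1]+b[1],.15],.2)
def look(name,pos=(.53,-.05,.30),n=1):
    robot.move_ptp(list(pos),np.diag([1.,-1,-1])); robot.pause(.3)
    i=robot.camera_info("wrist"); im=robot.grab_frame("wrist")[:,:,::-1].copy(); cv2.imwrite(f"pics/{name}.png",im)
    g=cv2.GaussianBlur(cv2.cvtColor(im,cv2.COLOR_BGR2GRAY),(3,3),0)
    roi=np.zeros_like(g); cv2.fillPoly(roi,[np.array([(115,42),(530,62),(500,230),(400,228),(240,228),(135,226)])],1); roi=roi>0
    for nm,m,z in [("bright",(g>133)&roi,.04),("dark",(g<84)&roi,.03)]:
        for c in contours(m,300,9000):
            P=cast(c,z,i)*1000; M=cv2.moments(P[:,:2].astype(np.float32)); q=np.array([M["m10"],M["m01"]])/M["m00"]/1000
            _,s,a=rect(P/1000); print(nm,"px",c.mean(0).round(),"bed mm",(bed(q)*1000).round(1),"size",(s*1000).round(1),"yaw rel bed",round(a-PSI,3),"r",(circ(P/1000)[1]*1000).round(1))
    print("t",robot.get_state()["time"])
E
python3 - <<'E'
from h import *
c=np.array([.0272,-.1881]); s=np.array([-.06,0]); u=(s-c)/np.linalg.norm(s-c)
push(c-.078*u, s-.044*u)
look("w2")
E
```

```text
push hit False at [-0.04148517 -0.04001086] F [ 0.4 -0.9 -0.6]Traceback (most recent call last):
  File "<stdin>", line 4, in <module>
  File "h.py", line 48, in look
    _,s,a=rect(P/1000); print(nm,"px",c.mean(0).round(),"bed mm",(bed(q)*1000).round(1),"size",(s*1000).round(1),"yaw rel bed",round(a-PSI,3),"r",(circ(P/1000)[1]*1000).round(1))
                                                                                                                                                  ^^^^^^^^^^^^^^^^^^^^^^^^^^^^
AttributeError: 'float' object has no attribute 'round'
```

View pics/w2.png

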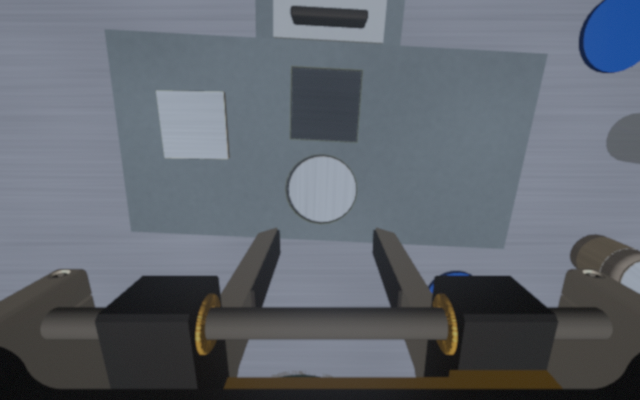

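The disc now lies dropped in the round recess at (322,189), ringed by an even gap; the square plate has not moved. Next I square the plate up to bed x = 60 mm.

```bash
sed -i 's/(circ(P\/1000)\[1\]\*1000).round(1)/round(circ(P\/1000)[1]*1000,1)/' h.py
python3 - <<'E'
from h import *
push((-.05,.180),(.007,.180))
look("w3")
E
```

```text
push hit False at [0.00699207 0.18001644] F [ 0.5 -0.6 -0.2]
bright px [323. 189.] bed mm [-57.4  -1.9] size [93.6 94.5] yaw rel bed 0.052 r 48.1
bright px [192.  95.] bed mm [ 61.3 178.4] size [89.5 90.6] yaw rel bed -0.001 r 61.9
dark px [326. 104.] bed mm [60.  -0.1] size [93.4 93.7] yaw rel bed 0.001 r 64.4
t 17.4167
```

Run:
```python
from h import *
push((.06,.250),(.06,.154),v=.08)
look("w4")
```

```text
push hit False at [0.05975661 0.15411577] F [ 0.2  0.3 -0.7]
bright px [322. 189.] bed mm [-57.4  -1.9] size [95.2 94.5] yaw rel bed 0.052 r 48.0
bright px [252.  98.] bed mm [61.5 98.6] size [90.2 90.5] yaw rel bed -0.002 r 62.0
dark px [325. 104.] bed mm [59.9 -0.2] size [93.2 93.6] yaw rel bed 0.002 r 64.2
t 23.3667
```

Run:
```python
from h import *
push((.128,.112),(.1142,.112),opening=.035,v=.04)
push((.06,.166),(.06,.050),v=.06)
look("w5")
```

```text
push hit False at [0.11414885 0.11192264] F [-0.6  0.6 -0.3]
push hit False at [0.0599788  0.05029866] F [-0.7  0.  -0.2]
bright px [322. 189.] bed mm [-57.3  -2. ] size [93.7 94.5] yaw rel bed 0.052 r 47.9
bright px [325. 105.] bed mm [57.6  0.2] size [86. 87.] yaw rel bed -0.0 r 59.9
t 34.5
```

View pics/w5.png

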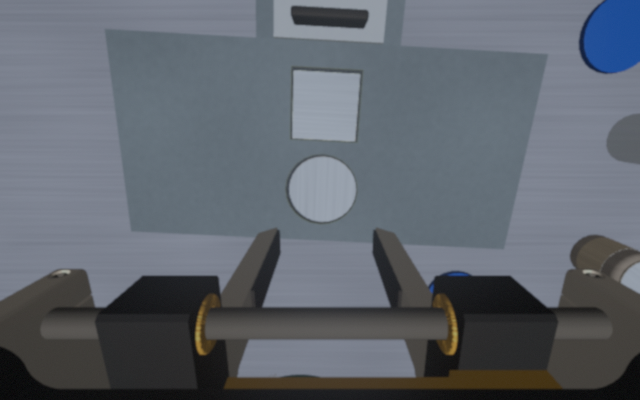

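Both plates sit flush, in the square recess at (325,105) and the round one at (322,189), with even gaps; the guard is still open with its grip at (329,17). Now I shut it.

Run:
```python
from h import *
push((.184,0),(-.060,0),zt=.066,opening=.04,v=.09)
push((-.045,0),(-.094,0),zt=.066,opening=.04,v=.04,thr=12)
robot.move_ptp([.40,-.45,.3],np.diag([1.,-1,-1])); robot.pause(.3)
im=robot.grab_frame("top")[:,:,::-1].copy(); i=robot.camera_info("top")
cv2.imwrite("pics/t6.png",cv2.resize(im[120:260,230:430],None,fx=4,fy=4,interpolation=cv2.INTER_CUBIC))
g=cv2.cvtColor(im,cv2.COLOR_BGR2GRAY); roi=np.zeros_like(g,bool); roi[130:245,300:365]=1
for c in contours((g<75)&roi,20,900):
    P=cast(c,.075,i); print(c.mean(0),bed(P.mean(0)),rect(P)[1])
print(robot.get_state()["time"],robot.get_state()["force"])
```

```text
push hit False at [-5.98569849e-02  1.43180381e-05] F [ 1.3 -0.6  0.6]
push hit True at [-8.92435754e-02  9.81359008e-06] F [2.7 0.  1.6]
[326.76595745 224.59574468] [-0.10353216  0.00153901] [0.0810415  0.00966987]
45.725 [-0.93121799 -0.34856366 -0.05541103]
```

View pics/t6.png

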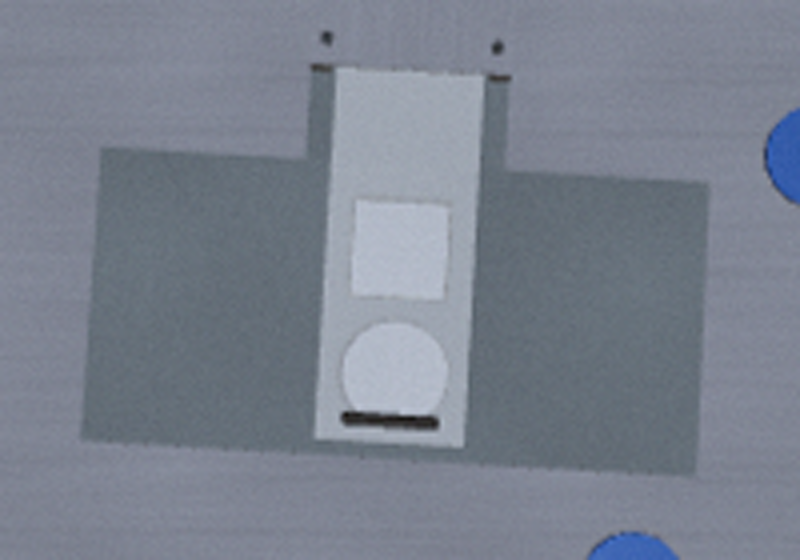

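The guard is shut over both plates: the grip is at crop (390,420), bed x about -104 mm, and the push hit its end stop at the predicted place.

```bash
python3 -c "
from rig import robot
print(robot.sign_off())"
```

```text
the job is handed in; nothing more can be done
None
```

I pushed both plates into their matching recesses, shut the guard to its end stop and handed the job in at about 46 s; by the camera images both plates look flush, and the judge's verdict was not shown.

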